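# Lift the hand-hygiene caddy out of its desk tray and hold it level

### The job

A visitor at the check-in desk needs the hand-hygiene caddy: take it gently by its handle bar, squeezing with no more than 60 N, lift it level out of the desk tray until its underside is at least 100 mm above the desk, and hold it there level and still for two seconds, with the bottle and the carton standing in it. The program finishes while still holding it in the air; do not squeeze or knock the bottle and the carton, and leave everything else on the desk and in the tray where it is.

Things in the scene. Friction and masses are not known exactly. Their poses are not given: they have to be found in the camera images.
- caddy: White plastic carry caddy, loose, about 300 g empty, standing in the desk tray: an open box 100 mm (its x) by 220 mm (its y) with 40 mm high walls, a 3 mm floor and one cross wall half-way that makes two compartments; at each y end a 34 mm wide post rises to a straight bar that runs along its y, 170 mm above the underside to the bar's top. Origin: centre of the underside; z up. The only thing on the desk with a handle.
- handle (a point): Centre of the caddy's handle bar, 160 mm above the caddy's underside; axes as the caddy's. The bar is 14 mm wide (x), 20 mm high (z) and 208 mm long (y, between the posts), free on both sides and above; below it are only the bottle and the carton. Taken from above with the fingers closing along the caddy's x. It is thin-walled plastic: a grip of 20 to 40 N carries it, more than 60 N cracks it.
- bottle_mid (a point): Centre, half-way up, of the filled hand-rub bottle, 60 mm in diameter and 110 mm high, about 280 g (its filling varies by a quarter), standing loose in one of the caddy's two compartments (which one varies), so that the loaded caddy balances up to 30 mm from the bar's middle, towards the bottle. Its top is about 37 mm below the bar's underside. z up. Another, bigger bottle stands elsewhere on the desk.
- carton_mid (a point): Centre, half-way up, of a light carton 60 x 50 x 80 mm high, about 40 g, standing loose in the caddy's other compartment. z up.
- tray: Grey open desk tray fixed to the desk, 250 mm (its x) by 300 mm (its y), walls 4 mm thick and 30 mm high, floor 4 mm; the caddy stands in its +x half. Origin: centre of the underside.
- jar: Bystander in the tray: jar 44 mm in diameter, 55 mm high. Origin: centre of underside.
- tape: Bystander in the tray: roll of tape lying flat, 60 mm across, 18 mm high. Origin: centre of underside.
- packet: Bystander in the tray: flat packet 45 x 65 x 22 mm. Origin: centre of underside.
- pump: Bystander on the desk: big bottle 72 mm in diameter, 160 mm high. Origin: centre of underside.
- gloves: Bystander on the desk: box 220 x 110 x 70 mm high. Origin: centre of underside.
- stapler: Bystander on the desk: stapler 150 x 36 x 51 mm high. Origin: centre of underside.
- pencup: Bystander on the desk: open cup 76 mm across, 100 mm high. Origin: centre of underside.
Not all that is in view belongs to the job. What is shaped like the part that bears bottle_mid but blue or yellow is not meant.

How it is judged:
On the way, in this order (a step that is already met when the one before it is completed fails the run):
1. the caddy is lifted clear of the tray by its handle bar, level (height (world z) of caddy above 0.045 m and angle between caddy's own z axis and vertical below 0.2 rad and contact force between the fingers and caddy above 2 N and z of the grasp point in the frame of caddy above 0.135 m and contact force between caddy and tray below 0.1 N and contact force between caddy and jar below 0.1 N and contact force between caddy and tape below 0.1 N and contact force between caddy and packet below 0.1 N and contact force between caddy and pump below 0.1 N and contact force between caddy and gloves below 0.1 N and contact force between caddy and stapler below 0.1 N and contact force between caddy and pencup below 0.1 N), for 0.1 s.
2. it is held level and still for two seconds, its underside at least 100 mm above the desk (height (world z) of caddy above 0.098 m and angle between caddy's own z axis and vertical below 0.08 rad and linear speed of caddy below 0.03 m/s and angular speed of caddy below 0.2 rad/s and contact force between the fingers and caddy above 2 N and z of the grasp point in the frame of caddy above 0.135 m and contact force between caddy and tray below 0.1 N and contact force between caddy and jar below 0.1 N and contact force between caddy and tape below 0.1 N and contact force between caddy and packet below 0.1 N and contact force between caddy and pump below 0.1 N and contact force between caddy and gloves below 0.1 N and contact force between caddy and stapler below 0.1 N and contact force between caddy and pencup below 0.1 N and x of bottle_mid in the frame of caddy between -0.05 and 0.05 m and y of bottle_mid in the frame of caddy between -0.11 and 0.11 m and z of bottle_mid in the frame of caddy below 0.075 m and angle between each of bottle_mid, carton_mid's own z axis and vertical below 0.2 rad and x of carton_mid in the frame of caddy between -0.05 and 0.05 m and y of carton_mid in the frame of caddy between -0.11 and 0.11 m and z of carton_mid in the frame of caddy below 0.06 m), for 2 s.
At the end, for the whole second after the job is handed in: The gripper holds the caddy by its handle bar, its underside at least 98 mm above the desk, tilted less than 0.08 rad, moving slower than 0.03 m/s and 0.2 rad/s, touching neither the tray nor any bystander; the bottle and the carton stand in it (tilt under 0.2 rad, not raised more than 20 mm) (all of step 2); the arm keeps its last pose, push and grip.
It fails at once if the handle is squeezed with more than 60 N on a finger (with a margin: 70 N on each of two fingers) (contact force between the fingers and caddy above 140 N).
It fails at once if the caddy is tipped more than 0.3 rad (angle between caddy's own z axis and vertical above 0.3 rad).
It fails at once if the robot squeezes or knocks the bottle or the carton (more than 5 N) (contact force between any of the fingers, the arm and bottle above 5 N or contact force between any of the fingers, the arm and carton above 5 N).
It fails at once if a bystander is moved more than 25 mm (distance of any of jar, tape, packet, pump, gloves, stapler, pencup from where it was at the start of the episode above 0.025 m).
It also fails if it takes over 35 s, if anything falls off the work surface, if the arm or the gripper's body presses on something with over 40 N, if the wrist force passes 120 N, or if a joint passes its speed limit or range.

### The arm

A 6-joint arm with a two-finger parallel gripper is mounted at the origin on the work surface. World frame = base frame: x ahead of the robot, y to its left, z up, the work surface at z = 0. Lengths are in m, angles in rad, forces in N, time in s.
With the tool pointing down it reaches from about 0.375 to 0.9 m from the base axis. Payload 3.1 kg.
Tool frame: the origin (TCP) lies at the very end of the fingers, on their centre line; the grasp point (between the pads) lies 19 mm behind it (manip.hold_point_z is the distance from the TCP to the grasp point, in m); y points along the fingers, z is the direction in which the jaws open and shut, and the axes are right-handed (so a half turn about y gives the same grasp; the last joint's range is limited). The gripper opens to 85 mm and grips with 20 to 120 N. Pads are 22 mm wide; open, the fingers measure 114 mm over their backs; the gripper's body (76 mm by 85 mm) begins 54 mm behind the grasp point. The pads swing forward as they close: fully open they stand 13 mm farther back than shut.
Start: joints at [-0.178, 0.527, 1.433, -0, 1.181, -0.178], TCP at [0.625, 0, 0.231] pointing down, gripper open.
Joint ranges: [-3.08, 3.08], [-0.75, 2.2], [0.22, 2.44], [-1.43, 4.57], [0, 2.65], [-2.85, 2.85]. Speed limits (rad/s): [2.79, 2.79, 3.14, 3.14, 3.14, 3.14].

### API

Orientations are given as a unit quaternion [x, y, z, w].
In Python, from station import manip, eyes, workorder gives the robot as it stands. The module is installed in compiled form; this text tells all that it offers.
- The arm moves only by the shell command python3 -m jog 'ROWS' [OPENING] [FORCE]. ROWS is JSON, a list of rows, each a list of 2 entries, a list of its own where there are three numbers: the shift along the tool's x, y, z in cm, then the turn about the tool's y in rad. A call has 1 to 20 rows; each row is the pose to reach, as a shift and turn from the pose commanded when the call began, along the tool's axes at that moment; what a row does not reach only later rows make up. A row lasts 1/12 s, in which the tool goes at most 41.7 mm and 7.16 degrees, less where a joint would pass 70% of its speed; a pose out of reach is approached as far as the arm can. A call with a gripper value outside its range is refused whole. OPENING is the finger opening in cm, from 0 to 8.54, set as the call begins (- or left out, the last holds). The fingers move at their own pace and stop on an object; FORCE is the grip in N (left out, the last holds). Time passes only in rows, so rows that repeat a pose let the fingers close. It gives the time, the measured TCP pose, the force and the opening at its end, in the units of the state.
- manip.sense(): the state, without advancing time (a new reading comes with each control period).
- eyes.snapshot(name): name is "scene" or "side" or "wrist"; returns a dict with "frame" (400x640x3 uint8, red, green, blue), "vfov" (degrees; the focal length in pixels is half the picture's height over the tangent of half this angle, whatever the lens; pixels are square), "cx", "cy" (the principal point, pixels), "rvec" (rotation vector, rad) and "tvec" (3), from world to camera coordinates, as OpenCV has them. Camera axes: x right, y down, z forward; pixel columns grow to the right and rows downward; lengths in m; the calibration is good to about 2 mm. A picture is of the moment at which its call begins. There is no depth.
- workorder.sign_off(): hands the job in, once; it reports no verdict.
The state is a dict: "t": time; "q": joint angles; "qd": joint speeds; "tau": joint torques, N m; "tcp_pos": TCP position; "tool_rot": TCP orientation; "force": force on the tool from outside, world axes, zero at the start; "ft_torque": the same for the moment, N m; "finger_gap": opening from 0.0 (shut) to 1.0 (fully open).
Only numpy, scipy, OpenCV 4.12 (cv2) and the standard library are available. Lean on these libraries where they do the work, as an engineer would, in place of code of your own. Each camera call takes 0.05 s, during which the arm holds its last target. There are 200 camera calls.

## Working session

There is one attempt and no reset: what is moved stays moved. The work goes in short steps, Python scripts to look and compute and a shell command to move; the robot and the scene stay as the last step left them, time stands still between calls to the robot, and variables do not carry over. Pictures are saved under pics/ and viewed, about 8 in all and at most 12, crops included, and the job is handed in when it is done.

```bash
mkdir -p pics; cat > h.py <<'E'
import numpy as np, cv2
from station import manip, eyes, workorder
def snap(n,f):
    s=eyes.snapshot(n); cv2.imwrite(f'pics/{f}.png',s['frame'][:,:,::-1]); np.save(f'pics/{f}.npy',{k:v for k,v in s.items()},allow_pickle=True); return s
def load(f): return np.load(f'pics/{f}.npy',allow_pickle=True).item()
def ray(s,u,v):
    f=200/np.tan(np.radians(s['vfov'])/2); R=cv2.Rodrigues(np.array(s['rvec'],float))[0]; t=np.array(s['tvec'],float).ravel()
    d=R.T@np.array([(u-s['cx'])/f,(v-s['cy'])/f,1]); return -R.T@t,d
def onz(s,u,v,z):
    c,d=ray(s,u,v); return c+d*(z-c[2])/d[2]
def proj(s,P):
    f=200/np.tan(np.radians(s['vfov'])/2); R=cv2.Rodrigues(np.array(s['rvec'],float))[0]
    p=np.atleast_2d(P)@R.T+np.array(s['tvec'],float).ravel(); return np.c_[s['cx']+f*p[:,0]/p[:,2],s['cy']+f*p[:,1]/p[:,2]]
E
python3 - <<'E'
from h import *
for n in('scene','side','wrist'):
    s=snap(n,n+'1'); print(n,s['vfov'],s['cx'],s['cy'],ray(s,320,200))
print(manip.sense(),manip.hold_point_z)
E
```

```text
scene 44.68605186587203 316.5429250624591 196.75579302874522 (array([ 1.07934062, -0.92920384,  1.14925292]), array([-0.3401738 ,  0.62860763, -0.69944918]))
side 57.358399538536176 322.78476357232324 199.56828112484155 (array([0.46997465, 0.70354447, 0.8212397 ]), array([ 0.07431503, -0.7043143 , -0.70602978]))
wrist 71.11554952827336 318.2054835881896 205.26637858599736 (array([0.6254957 , 0.06799844, 0.37323881]), array([ 0.00493807, -0.24886256, -0.96873034]))
{'t': 0.15, 'q': array([-1.78511504e-01,  5.28298680e-01,  1.43361104e+00,  1.31842023e-05,
        1.18141260e+00, -1.78484278e-01]), 'qd': array([ 0.00185689, -0.00377595, -0.00346011, -0.00126132,  0.00097429,
       -0.00076827]), 'tau': array([ 1.17890530e-03, -4.42742836e+01, -1.78276026e+01, -2.15643640e-04,
        5.61750654e-03, -9.84718270e-06]), 'tcp_pos': array([6.24446101e-01, 1.25892369e-04, 2.30529153e-01]), 'tool_rot': array([-0.50033698,  0.50051266, -0.49950309,  0.49964652]), 'force': array([0.48331908, 0.00077473, 0.55211467]), 'ft_torque': array([-0.04269177, -0.00491517,  0.03783098]), 'finger_gap': 1.001234746348032} 0.0187
```

View pics/scene1.png

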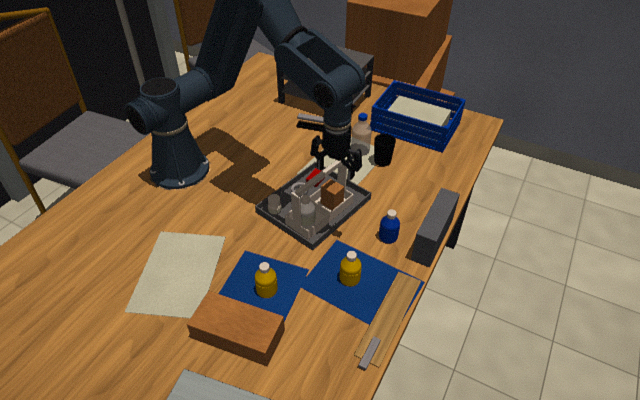

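View pics/side1.png

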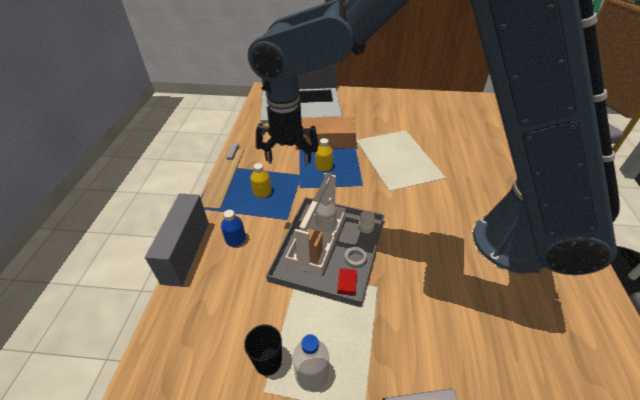

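The only handled object is the white caddy in the grey tray: scene (320,200), side (318,235). It holds a clear bottle (scene 308,208) and a brown carton (333,193). The blue and yellow bottles are decoys. Next I'll view enlarged crops to confirm this.

```bash
python3 - <<'E'
import cv2
a=cv2.imread('pics/side1.png')[160:310,260:400]; cv2.imwrite('pics/c_side.png',cv2.convertScaleAbs(cv2.resize(a,None,fx=4,fy=4,interpolation=cv2.INTER_CUBIC),alpha=1.4))
a=cv2.imread('pics/scene1.png')[130:250,245:385]; cv2.imwrite('pics/c_scene.png',cv2.convertScaleAbs(cv2.resize(a,None,fx=5,fy=5,interpolation=cv2.INTER_CUBIC),alpha=1.4))
E
```

```text
(no output)
```

View pics/c_side.png

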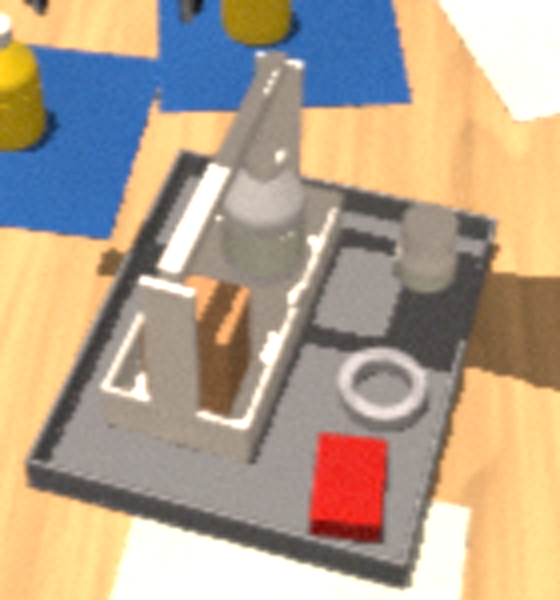

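View pics/c_scene.png

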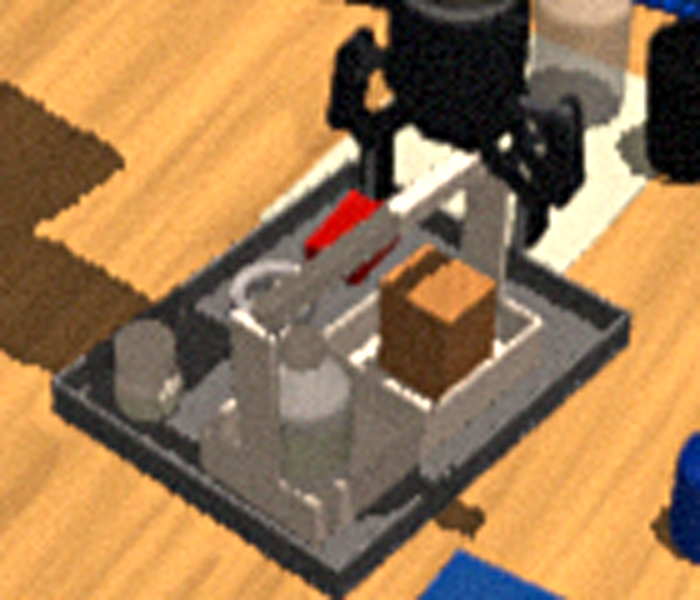

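Confirmed: the white bar runs between two posts (side crop 167,287 to 280,61). The clear bottle is in the far (-y) compartment and the carton in the +y one. I'll fit the pose from these points.

```bash
cat > fit.py <<'E'
from h import *
from scipy.optimize import least_squares
S=load('side1');C=load('scene1')
sd=lambda x,y:(260+x/4,160+y/4); sc=lambda x,y:(245+x/5,130+y/5)
# local coords (x,y,z) -> pix
obs=[(S,(0.017,.11,.17),sd(138,282)),(S,(-.017,.11,.17),sd(195,297)),(S,(-.017,-.11,.17),sd(303,62)),(S,(.017,-.11,.17),sd(256,54)),
(S,(.05,.11,.04),sd(103,388)),(S,(-.05,.11,.04),sd(250,427)),(S,(-.05,-.11,.04),sd(343,197)),
(C,(.017,.11,.17),sc(517,190)),(C,(-.017,.11,.17),sc(475,152)),(C,(-.017,-.11,.17),sc(230,315)),(C,(.017,-.11,.17),sc(278,338)),(C,(.05,.11,.04),sc(543,320))]
def T(p,l):
    c,s=np.cos(p[2]),np.sin(p[2]); l=np.array(l); return np.array([p[0]+c*l[0]-s*l[1],p[1]+s*l[0]+c*l[1],.004+l[2]])
def res(p,full=0): return np.ravel([proj(s,T(p,l))[0]-o for s,l,o in obs])
r=least_squares(res,[.62,.03,0],loss='soft_l1')
print(r.x,np.round(r.fun.reshape(-1,2),1).tolist())
for l in [(0,.104,.16),(0,-.104,.16),(0,0,.16)]: print(T(r.x,l))
print('tcp',manip.sense()['tcp_pos'])
for l in [0,.01]: pass
E
python3 fit.py
```

```text
[ 0.54745999  0.05330987 -0.22420189] [[-0.3, -2.0], [-0.8, -2.3], [-0.2, -2.7], [-0.3, -3.3], [-0.6, 1.1], [-0.8, 1.5], [-0.5, -0.6], [-1.1, -10.6], [-1.0, -7.5], [-0.0, -4.8], [-1.2, -4.1], [-0.2, -1.8]]
[0.57058214 0.15470695 0.164     ]
[ 0.52433785 -0.0480872   0.164     ]
[0.54745999 0.05330987 0.164     ]
tcp [6.24446101e-01 1.25892369e-04 2.30529153e-01]
```

```bash
cat >> fit.py <<'E'
print('triangulate')
def tri(a,b):
    c1,d1=ray(S,*a);c2,d2=ray(C,*b); k=np.linalg.lstsq(np.c_[d1,-d2],c2-c1,rcond=None)[0]; p,q=c1+k[0]*d1,c2+k[1]*d2; return (p+q)/2,p-q
for i,j in [(0,7),(1,8),(2,9),(3,10),(4,11)]:
    m,g=tri(obs[i][2],obs[j][2]); print(obs[i][1],m.round(4),'gap',g.round(4))
# tool check
R=cv2.Rodrigues
t=manip.sense()['tcp_pos']
print('tcp px',proj(S,t),proj(C,t),'base',proj(C,[[0,0,0]]),proj(S,[[0,0,0]]))
# tray corners, z=.03 top outer: side crop
for p in [(30,465),(183,152),(495,218),(410,568)]: print('tray side',onz(S,*sd(*p),.03).round(3))
for p in [(53,380),(632,315),(340,572)]: print('tray scene',onz(C,*sc(*p),.03).round(3))
E
python3 fit.py
```

```text
[ 0.54745999  0.05330987 -0.22420189] [[-0.3, -2.0], [-0.8, -2.3], [-0.2, -2.7], [-0.3, -3.3], [-0.6, 1.1], [-0.8, 1.5], [-0.5, -0.6], [-1.1, -10.6], [-1.0, -7.5], [-0.0, -4.8], [-1.2, -4.1], [-0.2, -1.8]]
[0.57058214 0.15470695 0.164     ]
[ 0.52433785 -0.0480872   0.164     ]
[0.54745999 0.05330987 0.164     ]
tcp [6.24446101e-01 1.25892369e-04 2.30529153e-01]
triangulate
(0.017, 0.11, 0.17) [0.5962 0.1415 0.1461] gap [-0.0088 -0.003   0.0009]
(-0.017, 0.11, 0.17) [0.5595 0.1553 0.1527] gap [-0.0083 -0.0028  0.0012]
(-0.017, -0.11, 0.17) [ 0.5073 -0.0549  0.1593] gap [-0.0025 -0.0008  0.0008]
(0.017, -0.11, 0.17) [ 0.5411 -0.0589  0.16  ] gap [-0.0046 -0.0015  0.0012]
(0.05, 0.11, 0.04) [0.622  0.1444 0.0411] gap [-0.0037 -0.0013  0.0002]
tcp px [[288.12981061 165.80974939]] [[334.98949368 176.66835649]] base [[179.90868198 169.0237975 ]] [[509.81144038 241.38232416]]
tray side [0.659 0.199 0.03 ]
tray side [ 0.598 -0.09   0.03 ]
tray side [ 0.36  -0.043  0.03 ]
tray side [0.418 0.249 0.03 ]
tray scene [ 0.365 -0.049  0.03 ]
tray scene [0.669 0.189 0.03 ]
tray scene [ 0.608 -0.101  0.03 ]
```

View pics/wrist1.png

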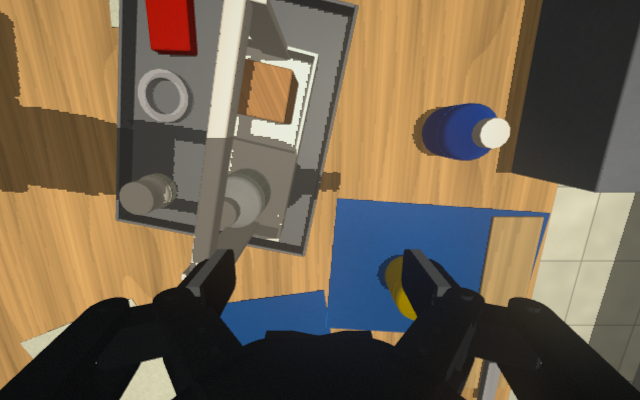

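The wrist view shows the bar at top-left, from about (240,0) to (190,270). The clear bottle (240,195) and the carton (270,92) sit under it. I'll compare the wrist geometry with the other two views.

```bash
python3 - <<'E'
from h import *
W=load('wrist1'); S=load('side1'); C=load('scene1')
for p in [(357,5),(303,254),(117,220)]: print('tray w',onz(W,*p,.03).round(4))
for p in [(208,136),(228,137),(193,262),(213,262)]: print('bar w top',onz(W,*p,.174).round(4))
for p in [(318,53)]: print('rim w',onz(W,*p,.044).round(4))
# jar/tape/blue cap common: blue bottle base compare
print('blue body base', onz(S,236,243,0).round(3), onz(C,390,240,0).round(3), onz(W,445,150,0.0).round(3))
a=cv2.imread('pics/wrist1.png')[0:300,110:360]; cv2.imwrite('pics/c_w.png',cv2.convertScaleAbs(cv2.resize(a,None,fx=2,fy=2,interpolation=cv2.INTER_CUBIC),alpha=1.2))
E
```

```text
tray w [0.666  0.1937 0.03  ]
tray w [ 0.6047 -0.0948  0.03  ]
tray w [ 0.3647 -0.0472  0.03  ]
bar w top [0.5489 0.0624 0.174 ]
bar w top [0.5627 0.0618 0.174 ]
bar w top [ 0.5271 -0.0335  0.174 ]
bar w top [ 0.5428 -0.0334  0.174 ]
rim w [0.6246 0.1444 0.044 ]
blue body base [0.777 0.079 0.   ] [0.797 0.052 0.   ] [0.791 0.04  0.   ]
```

```bash
python3 - <<'E'
from h import *
from scipy.spatial.transform import Rotation as Ro
W=load('wrist1')
print('bottle',onz(W,240,195,.09),'neck',onz(W,230,212,.117))
s=manip.sense(); R=Ro.from_quat(s['tool_rot']).as_matrix(); print(R.round(3))
c,q=np.cos(-.213),np.sin(-.213)
for e in (0,-.021,-.025):
    P=np.array([.5525-q*e,.0475+c*e,.230]); print(e,P,(R.T@(P-s['tcp_pos'])*100).round(2))
    b=onz(W,240,195,.09)[:2]-[.5525,.0475]; print('bottle local',c*b[0]+q*b[1],-q*b[0]+c*b[1])
E
```

```text
bottle [5.43694664e-01 5.00582502e-04 9.00000000e-02] neck [ 0.54068066 -0.00979471  0.117     ]
[[-0.    -0.002  1.   ]
 [-1.     0.    -0.   ]
 [-0.    -1.    -0.002]]
0 [0.5525 0.0475 0.23  ] [-4.74  0.07 -7.19]
bottle local 0.0013290051241069255 -0.047798670767420844
-0.021 [0.54806075 0.02697458 0.23      ] [-2.68  0.07 -7.64]
bottle local 0.0013290051241069255 -0.047798670767420844
-0.025 [0.54721517 0.02306497 0.23      ] [-2.29  0.07 -7.72]
bottle local 0.0013290051241069255 -0.047798670767420844
```

```bash
python3 -m jog '[[[-0.3,0,-0.9],0.03],[[-0.7,0,-1.9],0.06],[[-1.1,0,-3],0.09],[[-1.5,0,-4.2],0.12],[[-1.9,0,-5.4],0.15],[[-2.3,0,-6.5],0.18],[[-2.6,0,-7.3],0.2],[[-2.7,0,-7.6],0.213],[[-2.7,0,-7.6],0.213],[[-2.7,0,-7.6],0.213],[[-2.7,0,-7.6],0.213]]' 8.54
python3 - <<'E'
from h import *
s=snap('wrist','w2')
a=s['frame'][:,:,::-1]; print(manip.sense()['tcp_pos'],manip.sense()['tool_rot'])
cv2.imwrite('pics/w2v.png',cv2.convertScaleAbs(a,alpha=1.2))
E
```

```text
t: 1.07
tcp_pos: [0.5498, 0.0268, 0.2314]
tool_rot: [0.444, -0.55, 0.551, -0.444]
force: [-0.2, -1.2, -0.1]
finger_gap: 1.0
[0.54977302 0.0267361  0.23134116] [ 0.44382927 -0.55009369  0.55054753 -0.44419583]
```

View pics/w2v.png

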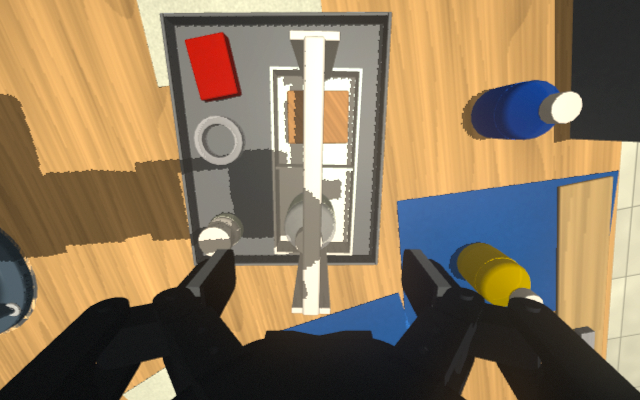

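The tool is now aligned with the bar, which runs from about (315,40) at the +y post to (311,310) at the -y post. The clear bottle (311,220) and carton (318,117) stand below it. I'll refine the pose from this view.

```bash
python3 - <<'E'
from h import *
from scipy.spatial.transform import Rotation as Ro
W=load('w2'); g=cv2.cvtColor(W['frame'],cv2.COLOR_RGB2GRAY).astype(int)
for r in (60,80,110,150,200,240,280): print(r,g[r,298:330].tolist())
A=onz(W,315,36,.174);B=onz(W,311,311,.174); print(A,B,np.linalg.norm(A-B),(A+B)/2,np.arctan2(-(A-B)[0],(A-B)[1]))
s=manip.sense();R=Ro.from_quat(s['tool_rot']).as_matrix(); print(R.round(3)); 
m=(A+B)/2; m[2]=s['tcp_pos'][2]; print('mid in tool cm',(R.T@(m-s['tcp_pos'])*100).round(2))
E
```

```text
60 [84, 83, 83, 83, 84, 109, 167, 203, 222, 225, 225, 225, 226, 225, 226, 227, 227, 227, 227, 227, 228, 228, 228, 227, 222, 200, 155, 83, 84, 84, 85, 84]
80 [121, 121, 121, 121, 117, 129, 151, 158, 224, 225, 225, 225, 225, 226, 226, 227, 227, 228, 228, 228, 228, 228, 229, 226, 217, 183, 124, 134, 158, 185, 229, 229]
110 [82, 81, 83, 82, 82, 120, 184, 211, 225, 225, 226, 226, 226, 226, 227, 227, 227, 227, 228, 228, 228, 228, 228, 223, 198, 159, 138, 142, 148, 150, 149, 147]
150 [120, 120, 120, 119, 118, 137, 191, 215, 225, 225, 225, 225, 225, 226, 226, 226, 226, 228, 227, 227, 227, 228, 223, 204, 186, 216, 230, 230, 230, 230, 230, 230]
200 [88, 89, 94, 99, 99, 101, 111, 117, 118, 119, 118, 119, 119, 118, 120, 119, 118, 119, 119, 119, 119, 154, 199, 147, 90, 93, 96, 89, 90, 89, 103, 162]
240 [113, 114, 113, 113, 110, 103, 110, 116, 115, 115, 115, 115, 115, 116, 116, 115, 116, 116, 116, 116, 114, 108, 151, 199, 120, 133, 136, 142, 149, 167, 168, 172]
280 [92, 92, 92, 92, 112, 162, 193, 219, 219, 219, 219, 219, 219, 219, 219, 220, 219, 220, 220, 217, 201, 164, 92, 96, 97, 97, 97, 97, 98, 103, 129, 158]
[0.57491674 0.14842373 0.174     ] [ 0.52840224 -0.04890502  0.174     ] 0.20273686349697523 [0.55165949 0.04975936 0.174     ] -0.23149496510340006
[[-0.211  0.001  0.977]
 [-0.977 -0.    -0.211]
 [-0.    -1.     0.001]]
mid in tool cm [-2.29 -0.   -0.3 ]
```

```bash
python3 -m jog '[[[0,0,-0.2],0.01],[[0,0.5,-0.2],0.01],[[0,1.2,-0.2],0.01],[[0,2,-0.2],0.01],[[0,2.8,-0.2],0.01],[[0,3.6,-0.2],0.01],[[0,4.4,-0.2],0.01],[[0,5.2,-0.2],0.01],[[0,6,-0.2],0.01],[[0,6.7,-0.2],0.01],[[0,7.4,-0.2],0.01],[[0,8,-0.2],0.01],[[0,8.4,-0.2],0.01],[[0,8.6,-0.2],0.01],[[0,8.6,-0.2],0.01],[[0,8.6,-0.2],0.01]]'
python3 - <<'E'
from h import *
s=snap('wrist','w3'); a=s['frame'][:,:,::-1]; b=snap('side','s3')['frame'][150:300,230:390,::-1]
cv2.imwrite('pics/v3.png',np.hstack([cv2.resize(a,(480,300)),cv2.resize(b,(320,300))]))
E
```

```text
t: 2.45
tcp_pos: [0.5472, 0.0274, 0.1454]
tool_rot: [0.441, -0.552, 0.553, -0.441]
force: [0.1, -0.2, -0.1]
finger_gap: 1.002
```

View pics/v3.png

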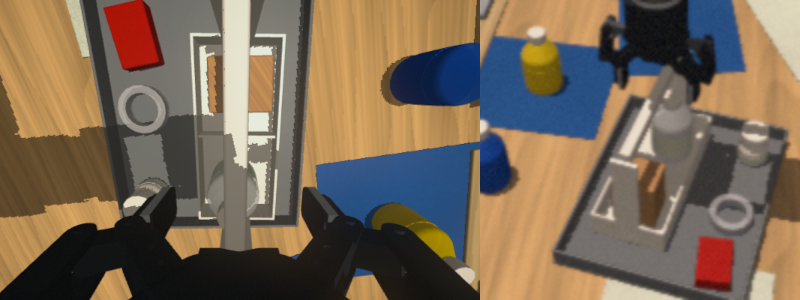

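Left (wrist): the bar (237,100) is centred between the fingertips (about 155 and 320). Right (side): the fingers seem further toward the far post than I expected, so I'll check by projection.

```bash
python3 - <<'E'
from h import *
s=manip.sense();t=s['tcp_pos'];print(t)
from scipy.spatial.transform import Rotation as Ro
z=Ro.from_quat(s['tool_rot']).as_matrix()[:,2]
S=load('s3');W=load('w3')
P=np.array([t+[0,0,.013]+k*z for k in(-.0425,0,.0425)])
print('side crop px',((proj(S,P)-[230,150])*2+[480,0]).round(0).tolist(),'wrist',(proj(W,P)*.75).round(0).tolist())
c,q=np.cos(-.22),np.sin(-.22)
for y in(.11,-.11): 
    p=np.array([.5522-q*y,.0485+c*y,.174]); print(y,((proj(S,p)-[230,150])*2+[480,0]).round(0),(proj(W,p)*.75).round(0))
a=S['frame'][150:230,285:365,::-1]; cv2.imwrite('pics/v4.png',cv2.convertScaleAbs(cv2.resize(a,None,fx=7,fy=7,interpolation=cv2.INTER_CUBIC),alpha=1.3))
E
```

```text
[0.54738164 0.02740968 0.14571092]
side crop px [[687.0, 99.0], [655.0, 91.0], [625.0, 84.0]] wrist [[175.0, 199.0], [238.0, 199.0], [300.0, 199.0]]
0.11 [[619. 157.]] [[237. -53.]]
-0.11 [[676.  40.]] [[238. 320.]]
```

View pics/v4.png

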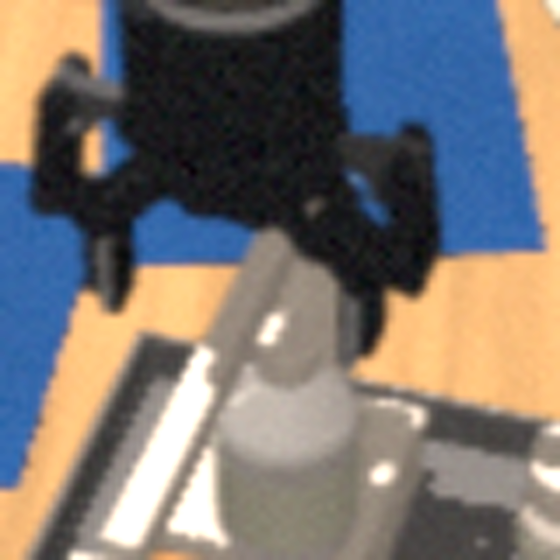

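The measured fingertips (full side image, about 301,194 and 337,200) match the projection within 2 px. They straddle the bar, so I'll close at 30 N.

```bash
python3 -m jog '[[[0,0,0],0],[[0,0,0],0],[[0,0,0],0],[[0,0,0],0],[[0,0,0],0],[[0,0,0],0],[[0,0,0],0],[[0,0,0],0],[[0,0,0],0],[[0,0,0],0],[[0,0,0],0],[[0,0,0],0]]' 0 30
```

```text
t: 3.55
tcp_pos: [0.5464, 0.0276, 0.1452]
tool_rot: [-0.442, 0.553, -0.552, 0.441]
force: [-3.5, 0.3, 2.2]
finger_gap: 0.157
```

```bash
python3 -m jog '[[[0,-0.1,0],0],[[0,-0.2,0],0],[[0,-0.4,0],0],[[0,-0.6,0],0],[[0,-0.8,0],0],[[0,-1,0],0],[[0,-1,0],0],[[0,-1,0],0],[[0,-1,0],0]]'
python3 - <<'E'
from h import *
m=manip.sense();print(m['force'],m['ft_torque'])
s=snap('side','s5'); snap('wrist','w5')
b=s['frame'][150:300,240:400,::-1]; cv2.imwrite('pics/v5.png',cv2.convertScaleAbs(cv2.resize(b,None,fx=4,fy=4,interpolation=cv2.INTER_CUBIC),alpha=1.3))
E
```

```text
t: 4.3
tcp_pos: [0.547, 0.0275, 0.1553]
tool_rot: [0.441, -0.553, 0.553, -0.441]
force: [0.6, 0.2, -6.6]
finger_gap: 0.159
[ 0.60982268  0.17920401 -6.56653364] [-0.01011258 -0.06353813 -0.02913445]
```

View pics/v5.png

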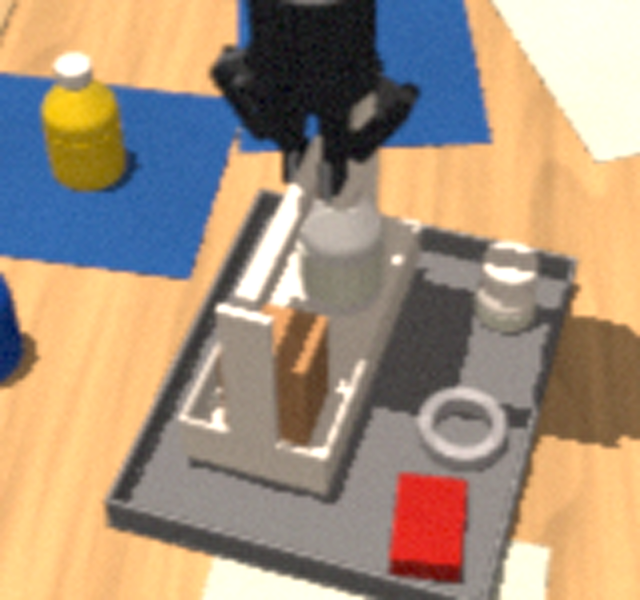

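The caddy is clear of the tray floor and level. It carries its full 6.6 N with almost no pitch moment, and the bottle (340,255) and carton (300,375) are standing. I'll continue the lift.

```bash
python3 -m jog '[[[0,-0.2,0],0],[[0,-0.6,0],0],[[0,-1.2,0],0],[[0,-1.8,0],0],[[0,-2.5,0],0],[[0,-3.2,0],0],[[0,-4,0],0],[[0,-4.8,0],0],[[0,-5.6,0],0],[[0,-6.4,0],0],[[0,-7.2,0],0],[[0,-8,0],0],[[0,-8.7,0],0],[[0,-9.4,0],0],[[0,-10,0],0],[[0,-10.5,0],0],[[0,-10.8,0],0],[[0,-11,0],0],[[0,-11,0],0],[[0,-11,0],0]]'
python3 -m jog '[[[0,0,0],0],[[0,0,0],0],[[0,0,0],0],[[0,0,0],0],[[0,0,0],0],[[0,0,0],0],[[0,0,0],0],[[0,0,0],0],[[0,0,0],0],[[0,0,0],0],[[0,0,0],0],[[0,0,0],0],[[0,0,0],0],[[0,0,0],0],[[0,0,0],0],[[0,0,0],0],[[0,0,0],0],[[0,0,0],0],[[0,0,0],0],[[0,0,0],0]]'
python3 - <<'E'
from h import *
s=snap('side','s6'); w=snap('scene','c6'); print(manip.sense()['force'],manip.sense()['ft_torque'])
a=cv2.resize(s['frame'][110:310,240:400,::-1],(400,500),interpolation=cv2.INTER_CUBIC); b=cv2.resize(w['frame'][90:250,245:373,::-1],(400,500),interpolation=cv2.INTER_CUBIC)
cv2.imwrite('pics/v6.png',cv2.convertScaleAbs(np.hstack([a,b]),alpha=1.3))
E
```

```text
t: 6.07
tcp_pos: [0.5468, 0.0275, 0.2651]
tool_rot: [-0.441, 0.553, -0.552, 0.441]
force: [0.2, -0.8, -6.7]
finger_gap: 0.159
t: 7.73
tcp_pos: [0.547, 0.0274, 0.2653]
tool_rot: [-0.441, 0.553, -0.553, 0.441]
force: [0.1, -1.1, -6.9]
finger_gap: 0.158
[ 0.0667319   0.47078311 -6.61739405] [ 0.02385329  0.01982714 -0.0017251 ]
```

View pics/v6.png

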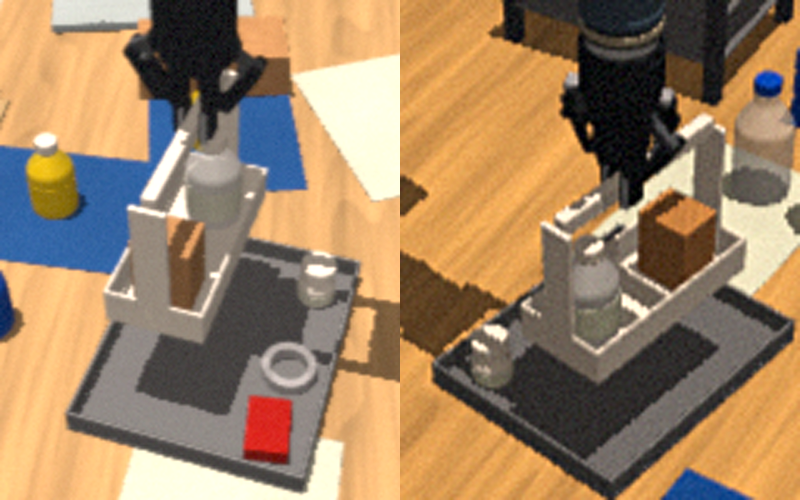

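Both views show the caddy hanging clear of the tray and level. The bottle and carton are upright in it, and the jar, tape and packet have not moved. I'll hold a little longer, check for creep and tilt numerically, then hand in.

```bash
python3 -m jog '[[[0,0,0],0],[[0,0,0],0],[[0,0,0],0],[[0,0,0],0],[[0,0,0],0],[[0,0,0],0],[[0,0,0],0],[[0,0,0],0],[[0,0,0],0],[[0,0,0],0],[[0,0,0],0],[[0,0,0],0],[[0,0,0],0],[[0,0,0],0],[[0,0,0],0],[[0,0,0],0]]'
python3 - <<'E'
from h import *
from scipy.optimize import least_squares
from scipy.spatial.transform import Rotation as Ro
s=snap('side','s7');o=load('s6')
g=lambda a:cv2.cvtColor(a['frame'],cv2.COLOR_RGB2GRAY)[110:310,240:400].astype(np.float32)
print('creep px',cv2.phaseCorrelate(g(o),g(s)), np.abs(g(o)-g(s)).mean())
S=load('s6');C=load('c6')
sd=lambda x,y:(240+x*.4,110+y*.4); sc=lambda x,y:(245+(x-400)*.32,90+y*.32)
obs=[(S,(.017,.11,.17),sd(131,207)),(S,(-.017,.11,.17),sd(168,213)),(S,(.05,.11,.04),sd(106,290)),(S,(-.05,.11,.04),sd(207,318)),(S,(-.05,-.11,.04),sd(268,172)),
(C,(.017,.11,.17),sc(726,128)),(C,(-.017,-.11,.17),sc(542,220)),(C,(.017,-.11,.17),sc(575,240)),(C,(.05,.11,.04),sc(745,242)),(C,(.05,-.11,.04),sc(600,362)),(C,(.05,-.11,0.),sc(600,380))]
f=lambda p:np.ravel([proj(k,p[:3]+Ro.from_euler('ZYX',p[3:]).apply(l))[0]-q for k,l,q in obs])
r=least_squares(f,[.55,.05,.124,-.22,0,0],loss='soft_l1'); print(r.x.round(3),np.abs(r.fun).mean())
E
```

```text
t: 9.17
tcp_pos: [0.547, 0.0275, 0.2653]
tool_rot: [0.441, -0.553, 0.553, -0.441]
force: [0.6, 0.5, -5.2]
finger_gap: 0.155
creep px ((-0.004438883309006769, 0.022997416187365616), 0.9906204332113266) 1.9325312
[ 0.549  0.047  0.116 -0.192  0.015 -0.001] 0.9147961009198983
```

The hold is still (0.02 px creep), and the fitted tilt is about 0.015 rad with the underside at roughly 0.12 m.

```bash
python3 -c "
from station import workorder; print(workorder.sign_off())"
```

```text
the job is handed in; nothing more can be done
None
```

I gripped the caddy's handle bar from above with the grip set to 30 N, about 21 mm from the bar's middle towards the bottle so that it balances. I lifted it straight up 120 mm out of the tray, held it still for just over three seconds, and handed the job in at about 9.2 s while still holding it.

**Last checks, all within limits:**
- **Height:** the underside was about 116 mm above the desk by the camera fit, and about 124 mm from the arm's travel.
- **Level and still:** the fitted tilt was about 0.015 rad, and image drift during the hold was about 0.02 px.
- **Load:** the wrist carried about 6.6 N with almost no turning moment. The finger opening held steady at about 13 mm on the bar.
- **Contents and surroundings:** by eye, the bottle and carton were upright, and the jar, tape and packet in the tray had not moved. I did not check the items on the desk separately at the end.

**Disagreements:** early position estimates from the scene and side cameras differed by up to about 1 cm (more for the blue bottle). I relied on the wrist camera instead and confirmed the finger position in the side view before closing.

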